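# Dial open the phone lock box

### The arm

A 6-joint arm with a two-finger parallel gripper is mounted at the origin on the work surface; the furniture and walls round the work are solid. World frame = base frame: x ahead of the robot, y to its left, z up, the work surface at z = 0. Lengths are in m, angles in rad, forces in N, time in s.
With the tool pointing down it reaches from about 0.35 to 0.725 m from the base axis. Payload 6 kg.
Tool frame: the origin (TCP) lies at the very end of the fingers, on their centre line; the grasp point (between the pads) lies robot.tcp_to_grasp behind it (robot.tcp_to_grasp is the distance from the TCP to the grasp point, in m); x points along the fingers, y is the direction in which the jaws open and shut, and the axes are right-handed (so a half turn about x gives the same grasp; the last joint's range is limited). The gripper opens to 85 mm and grips with 20 to 120 N. Pads are 22 mm wide; open, the fingers measure 114 mm over their backs; the gripper's body (76 mm by 85 mm) begins 54 mm behind the grasp point. The pads swing forward as they close: fully open they stand 13 mm farther back than shut.
Start: joints at [-0.962, 0.04, 0.085, 0, -1.615, -0.334], TCP at [0.163, -0.577, 0.231] pointing down, gripper open.
Joint ranges: [-2.56, 2.56], [-1.29, 2.01], [-1.08, 1.49], [-3.29, 1.98], [-2.81, -0.18], [-2.99, 2.99]. Speed limits (rad/s): [2.57, 2.57, 3.01, 3.14, 3.14, 3.14].

### API

Orientations are given as a unit quaternion [w, x, y, z].
In Python, from cell import get_state, viewer, job, spotter, robot gives the robot as it stands. The module is installed in compiled form; this text tells all that it offers.
- The arm moves only by the tool drive_tool, never from a script. Its argument "series" is a list of rows, each an object of numbers: "tx", "ty", "tz": the shift along the tool's x, y, z in cm; "spin": the turn about the tool's x in rad. In form: [{"tx": .., "ty": .., "tz": .., "spin": ..}, ...]. A call has 1 to 10 rows; each row is the pose to reach, as a shift and turn from the pose commanded when the call began, along the tool's axes at that moment; what a row does not reach only later rows make up. A row lasts 1/12 s, in which the tool goes at most 41.7 mm and 7.16 degrees, less where a joint would pass 70% of its speed; a pose out of reach is approached as far as the arm can. A call with a gripper value outside its range is refused whole. "grip" is the gripper's target within -1 to 1 (shut at 1, half-way at 0, fully open at -1), set as the call begins (left out, the last holds). The fingers move at their own pace and stop on an object; "grip_force" is the grip in N (left out, the last holds). Time passes only in rows, so rows that repeat a pose let the fingers close. It gives the time, the measured TCP pose, the force and the opening at its end, in the units of the state.
- get_state(): the state, without advancing time (a new reading comes with each control period).
- viewer.camera(name): name is "side" or "top" or "wrist"; returns a dict with "img" (400x640x3 uint8, red, green, blue), "K" (3x3 intrinsics, pixels), "k1" (the pictures are not rectified: a ray, as slopes to the right and down, at radius r is drawn at 1 + k1 r^2 times it, then the intrinsics apply), "R" (3x3) and "t" (3): a world point X has camera coordinates R X + t. Camera axes: x right, y down, z forward; pixel columns grow to the right and rows downward; lengths in m; the calibration is good to about 2 mm. A picture is of the moment at which its call begins. There is no depth.
- job.close_job(): hands the job in, once; it reports no verdict.
Trained networks look in a picture, given as the dict that the camera call returned (one of the last four; its "shot" number tells which), for a name from the list of things; names that differ only in an ending like _2 or _b are one class to them, and where a whole thing is asked for, a point or a joint stands for the part that bears it (a point fixed in the world has none). Each returns a list of dicts, best first, with "score" (0 to 1); they miss things now and then, are a little off and sometimes report something else, mostly with a low value. They report only what shows in the picture. A call takes as long as a camera call.
- spotter.spot_in(picture, label): "xyz" ([x, y, z] in m, in world coordinates, good to about 4 mm: the middle of the surface that is visible of it).
- spotter.landmark_of(picture, label): "xyz" ([x, y, z] in m, in world coordinates, good to about 4 mm: a listed point, or the origin of a listed thing).
The state is a dict: "clock": time; "joint_positions": joint angles; "qd": joint speeds; "joint_torque": joint torques, N m; "ee_pos": TCP position; "orientation": TCP orientation; "force": force on the tool from outside, world axes, zero at the start; "moment": the same for the moment, N m; "width": opening from 0.0 (shut) to 1.0 (fully open).
Only numpy, scipy, OpenCV 4.12 (cv2) and the standard library are available. Lean on these libraries where they do the work, as an engineer would, in place of code of your own. Each camera call takes 0.05 s, during which the arm holds its last target.

### The job

Open the phone box: turn its dial left (anticlockwise) to the first mark left of the double mark, then right to the first mark right of the double mark, then slowly left again until you feel the latch drop in and stop the dial, somewhat before or after the double mark. Do not force the dial against the latch; then let go of it and slide the cover fully open by its upright grip, leaving the other things where they are.

Things in the scene. Friction and masses are not known exactly. Their poses are not given: they have to be found in the camera images.
- lockbox: grey plastic lock box, 126 (x) by 260 (y) by 62 mm high, fixed to the worktop. Origin: centre of its underside. Its y axis runs along its length; the dial is on the deck at its -y end, the sliding cover lies over the +y part. Its x axis points away from the robot, to the double mark of the dial's scale.
- dial_axis (a point): point on the dial's axis at half height of its grip bar, box frame (0, -82, 84) mm. The dial is black: a round skirt, 62 mm across, up to 71 mm above the worktop, and on it an upright grip bar, 46 mm long and 14 mm thick, top 99.5 mm above the worktop. The bar's tapered end, with a light line on top, is the pointer.
- double_mark (a point): the double mark, top of the dial's scale, on the deck 38 mm from the dial's axis on the box's +x side. The scale has 8 light marks 45 degrees apart. Within 0.2 rad of the first mark left of it, then of the first mark right of it, is exact enough: each turn sets a hidden wheel. If a number was missed the latch does not drop and the dial is not stopped: begin the sequence again.
- dial (a joint): angle of the dial's pointer in rad: 0 at the double mark, positive to the left (anticlockwise from above), +0.785 at the first mark left, -0.785 at the first mark right. The grip bar stands at box yaw + this angle from world x. Starts at -0.5 to -0.15. Free turning takes about 0.05 N m.
- latch_flex (a joint): rad by which the inner latch is bent: 0 unloaded, 16 N m per rad. Over 0.02 either way (0.32 N m on the dial, 7 N on the locked cover) damages the lock. In the last left turn the latch drops in and stops the dial anywhere from 0.4 rad right to 0.2 rad left of the double mark, differing each time; turn at 0.3 rad/s or less and stop at 0.15 to 0.2 N m over free turning.
- cover_grip (a point): centre of the steel upright grip on the cover, 84 mm above the worktop: 44 mm long along the box's x, 14 mm thick along the box's y, its top 97 mm above the worktop; the cover's flat top is at 69 mm. Closed it is at box (0, 49.5) mm.
- cover (a joint): how far the cover has slid along the box's +y, in m: 0 closed, 0.09 fully open. Held by the latch until the latch has dropped in; then it takes about 1.5 N to slide.
- kitchen_timer: bystander: round kitchen timer, 70 mm across, 63 mm high; origin under its centre
- mug: bystander: white mug, 92 mm across without handle, 118 mm high; origin under its centre
- spice_jar: bystander: spice jar, 46 mm across, 106 mm high; origin under its centre

How it is judged:
By the outcome, as a careful person would: the job done as asked, in the order asked, and still so for the second after the job is handed in, with the robot touching nothing.
It also fails if it takes over 72 s, if anything falls off the work surface, if the arm or the gripper's body presses on something with over 40 N, if the wrist force passes 120 N, or if a joint passes its speed limit or range.

## Working session

There is one attempt and no reset: what is moved stays moved. The work goes in short steps, Python scripts to look and compute and a tool call to move; the robot and the scene stay as the last step left them, time stands still between calls to the robot, and variables do not carry over. Pictures are saved under pics/ and viewed, and the job is handed in when it is done.

Besides the shell and the picture viewer there is one more tool, called after "Call:" in YAML: its name, and indented under it one key for each argument. drive_tool: Moves the arm, as the interface text tells. Its arguments: {"type":"object","properties":{"series":{"type":"array"},"grip":{"type":"number"},"grip_force":{"type":"number"}},"required":["series"]}

```bash
mkdir -p pics
python3 - <<'E'
from cell import get_state, viewer, spotter, robot
import cv2
s=get_state()
for k in s: print(k,s[k])
print([ (a,getattr(robot,a)) for a in dir(robot) if not a.startswith('_')])
for n in ["top","side"]:
    p=viewer.camera(n); cv2.imwrite(f"pics/{n}0.png",p["img"][:,:,::-1])
    for l in ["lockbox","dial_axis","double_mark","cover_grip","kitchen_timer","mug","spice_jar"]:
        print(n,l,[(d['score'],d['xyz']) for d in spotter.landmark_of(p,l)][:2])
E
```

```text
clock 0.0
joint_positions [-9.62295025e-01  4.08250166e-02  8.37728203e-02 -5.07766738e-04
 -1.61548852e+00 -3.33685075e-01]
qd [ 0.00056317 -0.00061674  0.00054122  0.00143586 -0.00121354 -0.00025192]
joint_torque [-2.46418840e-04 -3.68215692e+01  3.47409689e+01  6.93190366e+00
 -5.32216407e-03 -4.55688019e-05]
ee_pos [ 0.16281234 -0.57713494  0.23024182]
orientation [ 0.70032038 -0.09623354  0.70056057  0.09749545]
force [ 0.58414916 -0.24167536 -0.08845899]
moment [ 0.00233033 -0.00604304  0.02188512]
width 1.0039190702494876
[('Unreachable', <class 'cell.Unreachable'>), ('tcp_to_grasp', 0.0187)]
top lockbox [(0.68, [0.5461, 0.0786, 0.0026])]
top dial_axis [(0.62, [0.5564, -0.005, 0.0837])]
top double_mark [(0.94, [0.5945, -0.0029, 0.0656])]
top cover_grip [(0.69, [0.5409, 0.1304, 0.0879])]
top kitchen_timer [(0.63, [0.3793, -0.2508, -0.0022])]
top mug [(0.62, [0.6425, -0.3347, -0.0006])]
top spice_jar [(0.84, [0.5048, 0.4265, 0.0045])]
side lockbox [(0.81, [0.5421, 0.0795, 0.0015])]
side dial_axis [(0.92, [0.5564, -0.0034, 0.0817])]
side double_mark [(0.89, [0.5951, -0.002, 0.0631])]
side cover_grip [(0.91, [0.5422, 0.1253, 0.0806])]
side kitchen_timer [(0.7, [0.3795, -0.2509, 0.0025])]
side mug [(0.94, [0.6411, -0.3361, 0.0038])]
side spice_jar [(0.61, [0.5057, 0.425, -0.0023])]
```

View pics/top0.png

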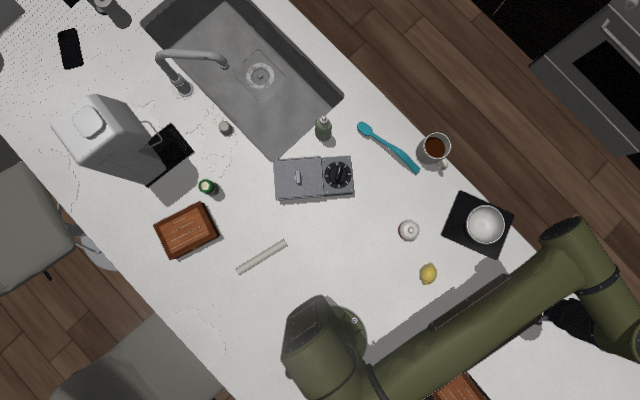

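View pics/side0.png

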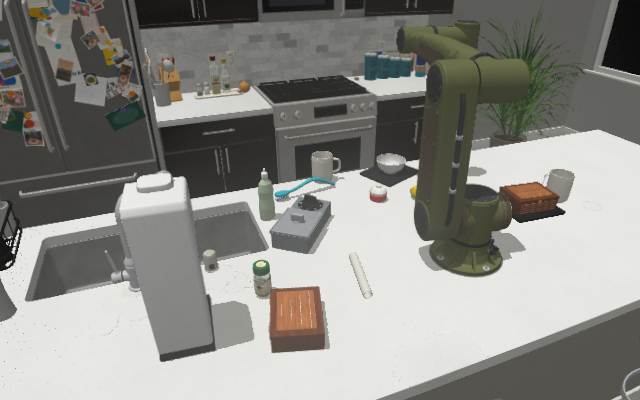

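```bash
cat > h.py <<'E'
import numpy as np
from scipy.spatial.transform import Rotation as Ro
from cell import get_state, viewer, spotter
def pose():
    s=get_state(); q=s['orientation']; return np.array(s['ee_pos']),Ro.from_quat([q[1],q[2],q[3],q[0]]).as_matrix(),s
def rel(target, jawdir=None):
    p,R,s=pose()
    d=R.T@(np.array(target)-p)*100
    out=dict(tx=d[0],ty=d[1],tz=d[2])
    if jawdir is not None:
        v=R.T@np.array([np.cos(jawdir),np.sin(jawdir),0]); a=np.arctan2(v[2],v[1])
        a=(a+np.pi/2)%np.pi-np.pi/2
        out['spin']=a
    return {k:round(float(v),3) for k,v in out.items()}
def proj(c,X):
    v=c['R']@np.array(X)+c['t']; s=v[:2]/v[2]; s=s*(1+c['k1']*(s@s)); return c['K'][:2,:2]@s+c['K'][:2,2]
def unproj(c,uv,z):
    sd=np.linalg.solve(c['K'][:2,:2],np.array(uv,float)-c['K'][:2,2]); s=sd.copy()
    for _ in range(20): s=sd/(1+c['k1']*(s@s))
    d=c['R'].T@np.array([*s,1]); o=-c['R'].T@c['t']; return o+d*(z-o[2])/d[2]
E
python3 - <<'E'
from h import *
p,R,s=pose(); print(R.round(3))
print(rel([0.50,-0.02,0.27],0.1+1.57-0.3))
print(rel([0.35,-0.35,0.27]))
E
```

```text
[[-0.    -0.271  0.962]
 [ 0.     0.962  0.271]
 [-1.     0.    -0.   ]]
{'tx': -3.871, 'ty': 44.505, 'tz': 47.579, 'spin': 0.476}
{'tx': -3.873, 'ty': 16.814, 'tz': 24.187}
```

Call:
drive_tool:
  series:
    - {"tx": -3.9,"ty": 44.5,"tz": 47.6,"spin": 0.3}
    - {"tx": -3.9,"ty": 44.5,"tz": 47.6,"spin": 0.3}
    - {"tx": -3.9,"ty": 44.5,"tz": 47.6,"spin": 0.3}
    - {"tx": -3.9,"ty": 44.5,"tz": 47.6,"spin": 0.3}
    - {"tx": -3.9,"ty": 44.5,"tz": 47.6,"spin": 0.3}
    - {"tx": -3.9,"ty": 44.5,"tz": 47.6,"spin": 0.3}
    - {"tx": -3.9,"ty": 44.5,"tz": 47.6,"spin": 0.3}
    - {"tx": -3.9,"ty": 44.5,"tz": 47.6,"spin": 0.3}
    - {"tx": -3.9,"ty": 44.5,"tz": 47.6,"spin": 0.3}
    - {"tx": -3.9,"ty": 44.5,"tz": 47.6,"spin": 0.3}

```text
clock: 1.63
ee_pos: [0.3757, -0.2248, 0.2565]
orientation: [0.708, 0.009, 0.707, -0.009]
force: [2.0, -1.0, 1.2]
width: 1.002
```

Run:
```python
from h import *
print(rel([0.50,-0.02,0.27],0.1+1.57-0.3), get_state()['joint_positions'])
```

```text
{'tx': -1.331, 'ty': 20.787, 'tz': 11.912, 'spin': 0.176} [-7.38055003e-02 -3.97276482e-01 -2.50441848e-01 -2.49063253e-05
 -1.71614732e+00 -1.52215929e+00]
```

Call:
drive_tool:
  series:
    - {"tx": -1.3,"ty": 20.8,"tz": 11.9,"spin": 0.18}
    - {"tx": -1.3,"ty": 20.8,"tz": 11.9,"spin": 0.18}
    - {"tx": -1.3,"ty": 20.8,"tz": 11.9,"spin": 0.18}
    - {"tx": -1.3,"ty": 20.8,"tz": 11.9,"spin": 0.18}
    - {"tx": -1.3,"ty": 20.8,"tz": 11.9,"spin": 0.18}
    - {"tx": -1.3,"ty": 20.8,"tz": 11.9,"spin": 0.18}
    - {"tx": -1.3,"ty": 20.8,"tz": 11.9,"spin": 0.18}
    - {"tx": -1.3,"ty": 20.8,"tz": 11.9,"spin": 0.18}
    - {"tx": -1.3,"ty": 20.8,"tz": 11.9,"spin": 0.18}

```text
clock: 2.38
ee_pos: [0.4994, -0.0218, 0.2689]
orientation: [0.703, 0.072, 0.704, -0.072]
force: [0.3, 0.0, 0.5]
width: 1.0
```

Run:
```python
from h import *
import cv2
p,R,s=pose(); print(p,R.round(3),s['force'],s['moment'],s['joint_positions'])
for n in ["wrist","top"]:
    c=viewer.camera(n); cv2.imwrite(f"pics/{n}1.png",c["img"][:,:,::-1])
    if n=="top":
        im=c['img'][140:215,260:370,::-1]; cv2.imwrite("pics/topcrop1.png",cv2.resize(im,None,fx=7,fy=7,interpolation=cv2.INTER_CUBIC))
    for l in ["lockbox","dial_axis","double_mark","cover_grip"]:
        print(n,l,[(d['score'],d['xyz']) for d in spotter.landmark_of(c,l)][:2])
```

```text
[ 0.49935026 -0.02180581  0.2688771 ] [[-0.     0.203  0.979]
 [-0.     0.979 -0.203]
 [-1.    -0.    -0.   ]] [0.26612607 0.04735728 0.47992158] [-0.01389116 -0.00601828  0.0065259 ] [ 3.60503869e-01 -2.19461397e-01 -8.95320320e-02  1.39023705e-04
 -1.70109824e+00 -2.13594361e+00]
wrist lockbox [(0.68, [0.5551, 0.078, 0.0025])]
wrist dial_axis [(0.56, [0.5549, -0.0014, 0.0857])]
wrist double_mark [(0.94, [0.5976, 0.0031, 0.064])]
wrist cover_grip [(0.89, [0.5408, 0.1271, 0.0896])]
top lockbox []
top dial_axis []
top double_mark []
top cover_grip []
```

View pics/wrist1.png

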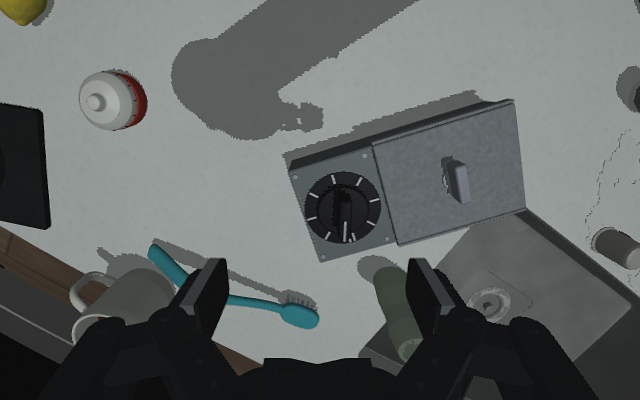

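Run:
```python
import cv2
im=cv2.imread("pics/wrist1.png")[80:270,270:540]
im=cv2.convertScaleAbs(im,alpha=1.5,beta=15)
cv2.imwrite("pics/wc1.png",cv2.resize(im[70:190,:130],None,fx=6,fy=5.0*6/5,interpolation=cv2.INTER_CUBIC)[:600])
cv2.imwrite("pics/wc1b.png",cv2.resize(im,None,fx=2.9,fy=2.9,interpolation=cv2.INTER_CUBIC))
```

```text
(no output)
```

View pics/wc1.png

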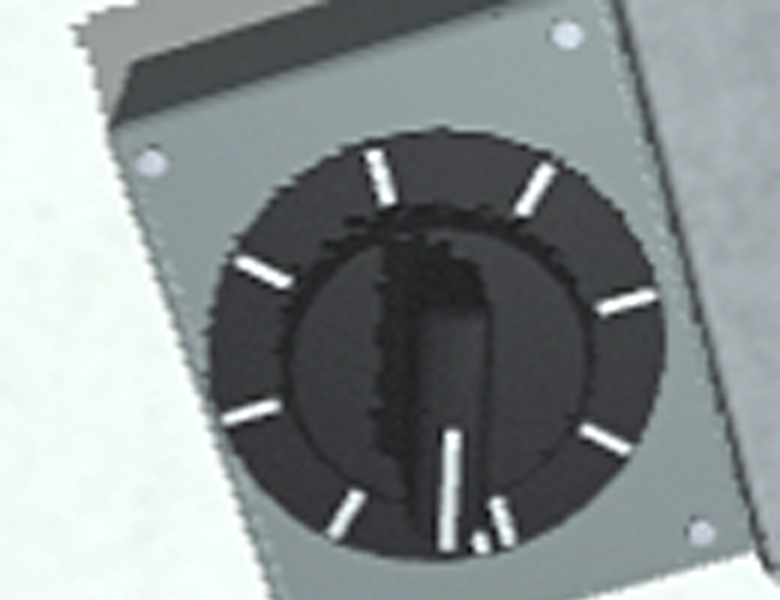

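View pics/wc1b.png

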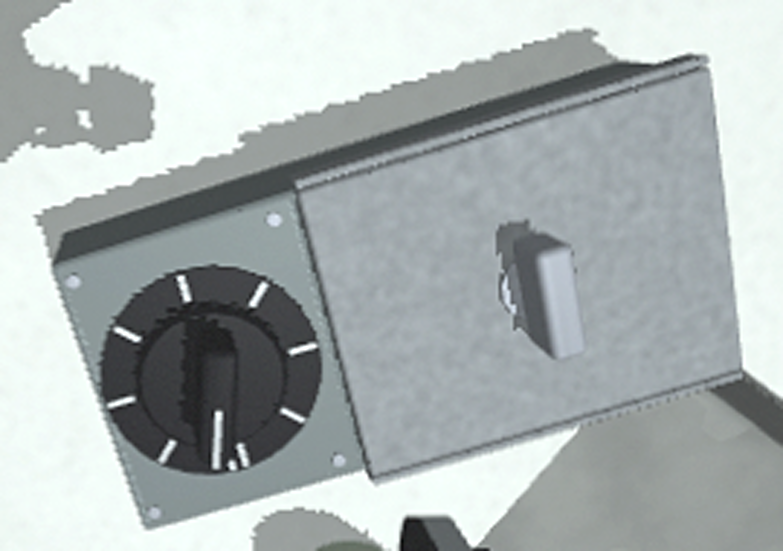

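```bash
cat > m.py <<'E'
from h import *
c=viewer.camera("wrist")
f=lambda p,z: unproj(c,(270+(p[0]+.5)/6-.5,150+(p[1]+.5)/6-.5),z)[:2]
z=.0625
M=[((377,152),(388,205)),((655,295),(598,310)),((225,418),(278,405)),((553,165),(520,213)),((333,535),(360,492)),((238,260),(290,285)),((630,450),(583,430))]
A=[];b=[];outs=[]
for o,i in M:
    P,Q=f(o,z),f(i,z); d=(Q-P)/np.linalg.norm(Q-P); n=np.array([-d[1],d[0]]); A.append(n);b.append(n@P); outs.append((P,Q))
ctr=np.linalg.lstsq(np.array(A),np.array(b),rcond=None)[0]
print("axis by lines",ctr,"by opposite",[(outs[i][0]+outs[j][0])/2 for i,j in((1,2),(3,4),(5,6))])
for P,Q in outs:
    d=(P+Q)/2-ctr; a=np.degrees(np.arctan2(d[1],d[0])); print(np.linalg.norm(P-ctr),np.linalg.norm(Q-ctr),a,(a+22.5)%45-22.5)
p1,p2=f((453,432),.0995),f((448,550),.0995)
d=p2-p1; print("pointer",p1,p2,np.arctan2(d[1],d[0]),"via axis",[np.arctan2(*(p-ctr)[::-1]) for p in(p1,p2)],np.linalg.norm(p2-ctr))
E
python3 m.py
```

```text
axis by lines [ 0.55721663 -0.00530973] by opposite [array([ 0.55689677, -0.00321576]), array([ 0.55676854, -0.00289563]), array([ 0.55681844, -0.00322956])]
0.04397042832418598 0.03320370321978687 -177.3958770668753 2.6041229331246996
0.046312367138114964 0.03484493510225655 95.70839607366139 5.70839607366139
0.042083094748903906 0.031127292778748438 -84.51253949169298 5.487460508307024
0.04621564650619272 0.03494499797637654 138.66959876875922 3.669598768759215
0.0424468121898474 0.03139623388093202 -37.02474249677145 7.975257503228548
0.04286951442412908 0.031550211971408934 -131.44272002122142 3.557279978778581
0.04560400297434591 0.03491641786333216 53.00411499263847 8.004114992638478
pointer [ 0.55691643 -0.00336755] [ 0.57992516 -0.0083863 ] -0.2147598672588836 via axis [np.float64(1.7241509296058493), np.float64(-0.1346609943620197)] 0.02291599126071123
```

Run:
```python
from h import *
print(rel([0.5568,-0.0031,0.076],1.351))
```

```text
{'tx': 19.298, 'ty': 3.019, 'tz': 5.237, 'spin': 0.014}
```

Call:
drive_tool:
  series:
    - {"tx": 10,"ty": 3.0,"tz": 5.2,"spin": 0.01}
    - {"tx": 10,"ty": 3.0,"tz": 5.2,"spin": 0.01}
    - {"tx": 10,"ty": 3.0,"tz": 5.2,"spin": 0.01}
    - {"tx": 13,"ty": 3.0,"tz": 5.2,"spin": 0.01}
    - {"tx": 14,"ty": 3.0,"tz": 5.2,"spin": 0.01}
    - {"tx": 14,"ty": 3.0,"tz": 5.2,"spin": 0.01}
    - {"tx": 14,"ty": 3.0,"tz": 5.2,"spin": 0.01}

```text
clock: 3.52
ee_pos: [0.5567, -0.0033, 0.1303]
orientation: [0.703, 0.076, 0.703, -0.076]
force: [-0.1, -0.3, 0.9]
width: 1.0
```

Run:
```python
from h import *
import cv2
print(rel([0.5568,-0.0031,0.076],1.351))
c=viewer.camera("wrist"); cv2.imwrite("pics/w2.png",c["img"][:,:,::-1])
c=viewer.camera("side"); cv2.imwrite("pics/s2.png",cv2.resize(c["img"][150:300,220:420,::-1],None,fx=4,fy=4))
```

```text
{'tx': 5.425, 'ty': 0.026, 'tz': -0.0, 'spin': 0.005}
```

View pics/w2.png

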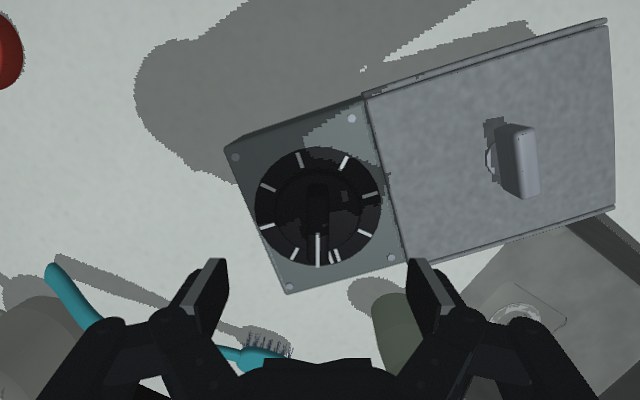

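View pics/s2.png

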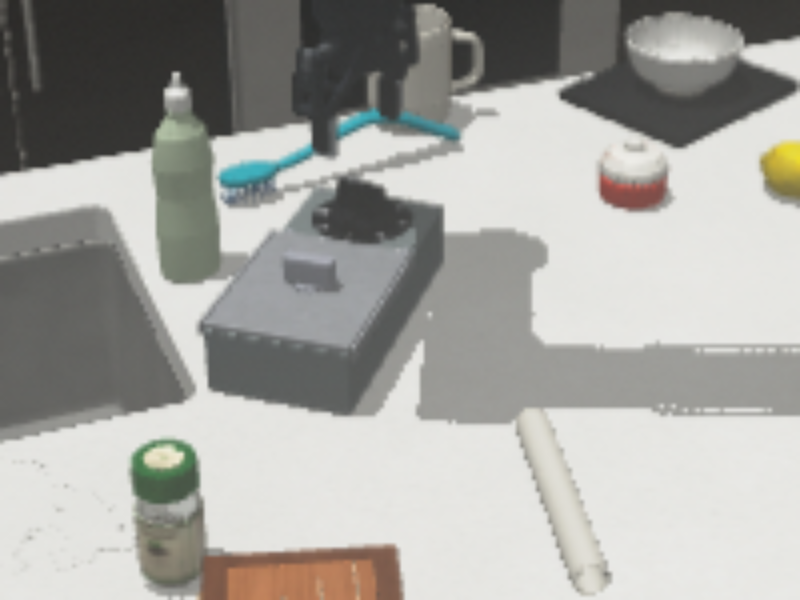

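Call:
drive_tool:
  series:
    - {"tx": 2.7,"ty": 0,"tz": 0,"spin": 0}
    - {"tx": 5.4,"ty": 0,"tz": 0,"spin": 0}
    - {"tx": 5.4,"ty": 0,"tz": 0,"spin": 0}
    - {"tx": 5.4,"ty": 0,"tz": 0,"spin": 0}

```text
clock: 3.95
ee_pos: [0.5564, -0.0032, 0.076]
orientation: [0.703, 0.076, 0.703, -0.076]
force: [0.2, -1.0, 1.0]
width: 0.997
```

Call:
drive_tool:
  series:
    - {"tx": 0,"ty": 0,"tz": 0,"spin": 0}
    - {"tx": 0,"ty": 0,"tz": 0,"spin": 0}
    - {"tx": 0,"ty": 0,"tz": 0,"spin": 0}
    - {"tx": 0,"ty": 0,"tz": 0,"spin": 0}
    - {"tx": 0,"ty": 0,"tz": 0,"spin": 0}
    - {"tx": 0,"ty": 0,"tz": 0,"spin": 0}
    - {"tx": 0,"ty": 0,"tz": 0,"spin": 0}
    - {"tx": 0,"ty": 0,"tz": 0,"spin": 0}
  grip: 1
  grip_force: 25

```text
clock: 4.62
ee_pos: [0.5566, -0.003, 0.0754]
orientation: [0.703, 0.076, 0.703, -0.076]
force: [-1.3, 0.3, 1.7]
width: 0.157
```

```bash
cat > st.py <<'E'
from h import *
p,R,s=pose(); print(s['clock'].__round__(2),p.round(4),"jaw",round(np.arctan2(R[1,1],R[0,1]),4),"F",np.round(s['force'],2),"M",np.round(s['moment'],3),"w",s['width'],"q6",s['joint_positions'][5])
E
python3 st.py
```

```text
4.62 [ 0.5566 -0.003   0.0754] jaw 1.3557 F [-1.29  0.3   1.68] M [ 0.051  0.388 -0.004] w 0.1567578637686487 q6 -2.1414674547367962
```

Call:
drive_tool:
  series:
    - {"spin": -0.05,"tx": 0,"ty": 0,"tz": 0}
    - {"spin": -0.1,"tx": 0,"ty": 0,"tz": 0}
    - {"spin": -0.15,"tx": 0,"ty": 0,"tz": 0}
    - {"spin": -0.2,"tx": 0,"ty": 0,"tz": 0}

```text
clock: 4.95
ee_pos: [0.5566, -0.0029, 0.0754]
orientation: [0.707, 0.005, 0.707, -0.004]
force: [-1.2, 1.1, 2.2]
width: 0.16
```

```bash
python3 st.py
```

```text
4.95 [ 0.5566 -0.0029  0.0754] jaw 1.5581 F [-1.2   1.08  2.23] M [ 0.335  0.438 -0.083] w 0.15993465945055305 q6 -1.9390376639286746
```

Call:
drive_tool:
  series:
    - {"spin": -0.08,"tx": 0,"ty": 0,"tz": 0}
    - {"spin": -0.18,"tx": 0,"ty": 0,"tz": 0}
    - {"spin": -0.28,"tx": 0,"ty": 0,"tz": 0}
    - {"spin": -0.38,"tx": 0,"ty": 0,"tz": 0}
    - {"spin": -0.48,"tx": 0,"ty": 0,"tz": 0}
    - {"spin": -0.58,"tx": 0,"ty": 0,"tz": 0}
    - {"spin": -0.68,"tx": 0,"ty": 0,"tz": 0}
    - {"spin": -0.78,"tx": 0,"ty": 0,"tz": 0}
    - {"spin": -0.85,"tx": 0,"ty": 0,"tz": 0}
    - {"spin": -0.89,"tx": 0,"ty": 0,"tz": 0}

```text
clock: 5.78
ee_pos: [0.5562, -0.002, 0.0754]
orientation: [0.64, -0.3, 0.64, 0.301]
force: [-3.7, 4.6, 4.4]
width: 0.154
```

```bash
python3 st.py
python3 - <<'E'
from h import *
import cv2
c=viewer.camera("wrist"); cv2.imwrite("pics/w3.png",c["img"][:,:,::-1])
E
```

```text
5.78 [ 0.5562 -0.002   0.0754] jaw 2.4497 F [-3.68  4.58  4.43] M [ 1.517  1.407 -0.072] w 0.15424757860468902 q6 -1.047906866581304
```

View pics/w3.png

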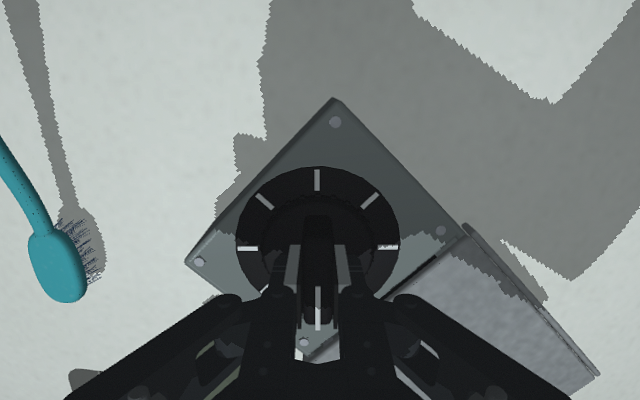

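Call:
drive_tool:
  series:
    - {"spin": 0.05,"tx": 0,"ty": 0,"tz": 0}
    - {"spin": 0.15,"tx": 0,"ty": 0,"tz": 0}
    - {"spin": 0.25,"tx": 0,"ty": 0,"tz": 0}
    - {"spin": 0.35,"tx": 0,"ty": 0,"tz": 0}
    - {"spin": 0.45,"tx": 0,"ty": 0,"tz": 0}
    - {"spin": 0.55,"tx": 0,"ty": 0,"tz": 0}
    - {"spin": 0.65,"tx": 0,"ty": 0,"tz": 0}
    - {"spin": 0.75,"tx": 0,"ty": 0,"tz": 0}
    - {"spin": 0.85,"tx": 0,"ty": 0,"tz": 0}
    - {"spin": 0.9,"tx": 0,"ty": 0,"tz": 0}

```text
clock: 6.67
ee_pos: [0.5566, -0.0028, 0.0754]
orientation: [0.707, 0.011, 0.707, -0.011]
force: [-1.1, 1.2, 2.8]
width: 0.157
```

```bash
python3 st.py
```

```text
6.67 [ 0.5566 -0.0028  0.0754] jaw 1.5408 F [-1.14  1.23  2.82] M [ 0.16   0.347 -0.021] w 0.15730975042854908 q6 -1.9564888963887566
```

Target jaw 0.879: spin another 0.66.

Call:
drive_tool:
  series:
    - {"spin": 0.08,"tx": 0,"ty": 0,"tz": 0}
    - {"spin": 0.18,"tx": 0,"ty": 0,"tz": 0}
    - {"spin": 0.28,"tx": 0,"ty": 0,"tz": 0}
    - {"spin": 0.38,"tx": 0,"ty": 0,"tz": 0}
    - {"spin": 0.48,"tx": 0,"ty": 0,"tz": 0}
    - {"spin": 0.56,"tx": 0,"ty": 0,"tz": 0}
    - {"spin": 0.62,"tx": 0,"ty": 0,"tz": 0}
    - {"spin": 0.66,"tx": 0,"ty": 0,"tz": 0}
    - {"spin": 0.66,"tx": 0,"ty": 0,"tz": 0}

```text
clock: 7.42
ee_pos: [0.5564, -0.0035, 0.0754]
orientation: [0.666, 0.238, 0.666, -0.238]
force: [-2.6, -1.1, 5.2]
width: 0.162
```

```bash
python3 st.py
python3 - <<'E'
from h import *
import cv2
c=viewer.camera("wrist"); cv2.imwrite("pics/w4.png",c["img"][:,:,::-1])
E
```

```text
7.42 [ 0.5564 -0.0035  0.0754] jaw 0.8841 F [-2.61 -1.13  5.22] M [-0.657  0.744 -0.063] w 0.16202726619774785 q6 -2.612861890975771
```

View pics/w4.png

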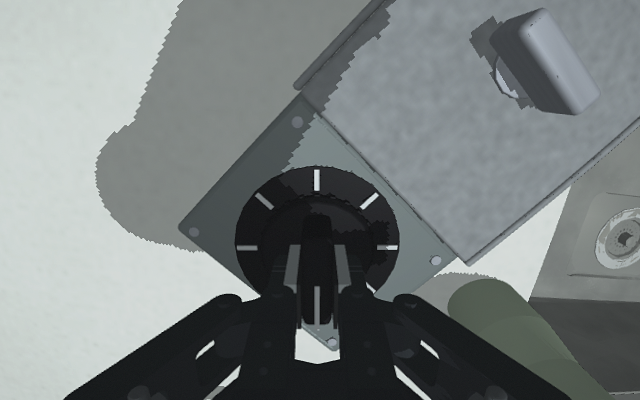

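```bash
sed -i 's/,"q6"/,"t6",round(float(s["joint_torque"][5]),3),"dial",round(np.arctan2(R[1,1],R[0,1])-1.664,4),"q6"/' st.py; python3 st.py
```

```text
7.47 [ 0.5564 -0.0035  0.0754] jaw 0.8863 F [-1.73 -1.42  4.41] M [-0.739  0.815 -0.049] w 0.15826082136225425 t6 -0.232 dial -0.7777 q6 -2.6106982249508954
```

Call:
drive_tool:
  series:
    - {"spin": -0.02,"tx": 0,"ty": 0,"tz": 0}
    - {"spin": -0.04,"tx": 0,"ty": 0,"tz": 0}
    - {"spin": -0.06,"tx": 0,"ty": 0,"tz": 0}
    - {"spin": -0.08,"tx": 0,"ty": 0,"tz": 0}
    - {"spin": -0.1,"tx": 0,"ty": 0,"tz": 0}
    - {"spin": -0.12,"tx": 0,"ty": 0,"tz": 0}
    - {"spin": -0.14,"tx": 0,"ty": 0,"tz": 0}
    - {"spin": -0.16,"tx": 0,"ty": 0,"tz": 0}
    - {"spin": -0.18,"tx": 0,"ty": 0,"tz": 0}
    - {"spin": -0.2,"tx": 0,"ty": 0,"tz": 0}

```text
clock: 8.3
ee_pos: [0.5565, -0.0033, 0.0753]
orientation: [0.687, 0.169, 0.687, -0.169]
force: [-3.2, -2.4, 6.0]
width: 0.16
```

```bash
python3 st.py
```

```text
8.3 [ 0.5565 -0.0033  0.0753] jaw 1.0886 F [-3.18 -2.37  5.99] M [-0.698  0.869 -0.092] w 0.15952562956639454 t6 -0.251 dial -0.5754 q6 -2.4084063078449947
```

Call:
drive_tool:
  series:
    - {"spin": -0.02,"tx": 0,"ty": 0,"tz": 0}
    - {"spin": -0.04,"tx": 0,"ty": 0,"tz": 0}
    - {"spin": -0.06,"tx": 0,"ty": 0,"tz": 0}
    - {"spin": -0.08,"tx": 0,"ty": 0,"tz": 0}
    - {"spin": -0.1,"tx": 0,"ty": 0,"tz": 0}

```text
clock: 8.72
ee_pos: [0.5566, -0.0032, 0.0754]
orientation: [0.694, 0.134, 0.694, -0.134]
force: [-2.6, -1.9, 4.8]
width: 0.156
```

```bash
python3 st.py
```

```text
8.72 [ 0.5566 -0.0032  0.0754] jaw 1.1887 F [-2.64 -1.87  4.84] M [-0.582  0.806 -0.092] w 0.1562762140271079 t6 -0.249 dial -0.4753 q6 -2.3083810256670687
```

Call:
drive_tool:
  series:
    - {"spin": -0.015,"tx": 0,"ty": 0,"tz": 0}
    - {"spin": -0.03,"tx": 0,"ty": 0,"tz": 0}
    - {"spin": -0.045,"tx": 0,"ty": 0,"tz": 0}

```text
clock: 8.97
ee_pos: [0.5566, -0.0031, 0.0754]
orientation: [0.697, 0.119, 0.697, -0.119]
force: [-3.0, -2.1, 4.8]
width: 0.162
```

```bash
python3 st.py
```

```text
8.97 [ 0.5566 -0.0031  0.0754] jaw 1.2334 F [-3.02 -2.14  4.81] M [-0.596  0.795 -0.099] w 0.16246559039822792 t6 -0.166 dial -0.4306 q6 -2.263641511269448
```

Call:
drive_tool:
  series:
    - {"spin": -0.006,"tx": 0,"ty": 0,"tz": 0}
    - {"spin": -0.012,"tx": 0,"ty": 0,"tz": 0}

```text
clock: 9.13
ee_pos: [0.5566, -0.0031, 0.0754]
orientation: [0.698, 0.115, 0.698, -0.115]
force: [-3.1, -1.3, 4.5]
width: 0.157
```

```bash
python3 st.py
```

```text
9.13 [ 0.5566 -0.0031  0.0754] jaw 1.245 F [-3.09 -1.28  4.52] M [-0.624  0.836 -0.063] w 0.15714249870420252 t6 -0.005 dial -0.419 q6 -2.2520154357101236
```

Call:
drive_tool:
  series:
    - {"spin": -0.007,"tx": 0,"ty": 0,"tz": 0}
    - {"spin": -0.013,"tx": 0,"ty": 0,"tz": 0}

```text
clock: 9.3
ee_pos: [0.5566, -0.0031, 0.0753]
orientation: [0.699, 0.11, 0.698, -0.11]
force: [-2.5, -1.2, 5.0]
width: 0.157
```

```bash
python3 st.py
```

```text
9.3 [ 0.5566 -0.0031  0.0753] jaw 1.2581 F [-2.51 -1.21  4.97] M [-0.544  0.837 -0.119] w 0.15735587595644424 t6 -0.006 dial -0.4059 q6 -2.239023123712228
```

```bash
cat > av.py <<'E'
from h import *
m=[]
for i in range(4):
    p,R,s=pose(); m.append(s['moment'][2])
    if i<3: viewer.camera("side")
print(round(s['clock'],2),"Mz avg",np.mean(m).round(3),np.round(m,3),"t6",round(float(s["joint_torque"][5]),3),"dial",round(np.arctan2(R[1,1],R[0,1])-1.664,4))
E
python3 av.py
```

```text
9.45 Mz avg -0.061 [-0.119 -0.068 -0.026 -0.031] t6 0.026 dial -0.4061
```

Call:
drive_tool:
  series:
    - {"spin": -0.007,"tx": 0,"ty": 0,"tz": 0}
    - {"spin": -0.013,"tx": 0,"ty": 0,"tz": 0}

```text
clock: 9.62
ee_pos: [0.5566, -0.0031, 0.0754]
orientation: [0.699, 0.106, 0.699, -0.106]
force: [-2.8, -1.4, 5.4]
width: 0.157
```

```bash
python3 av.py
```

```text
9.77 Mz avg -0.057 [-0.107 -0.118 -0.009  0.006] t6 0.044 dial -0.3932
```

Call:
drive_tool:
  series:
    - {"spin": -0.007,"tx": 0,"ty": 0,"tz": 0}
    - {"spin": -0.013,"tx": 0,"ty": 0,"tz": 0}

```text
clock: 9.93
ee_pos: [0.5566, -0.0031, 0.0754]
orientation: [0.7, 0.101, 0.7, -0.101]
force: [-2.4, -2.1, 5.0]
width: 0.154
```

```bash
python3 av.py
```

```text
10.08 Mz avg -0.036 [-0.041 -0.033 -0.039 -0.031] t6 0.049 dial -0.3801
```

Call:
drive_tool:
  series:
    - {"spin": -0.007,"tx": 0,"ty": 0,"tz": 0}
    - {"spin": -0.013,"tx": 0,"ty": 0,"tz": 0}

```text
clock: 10.25
ee_pos: [0.5566, -0.0031, 0.0754]
orientation: [0.701, 0.096, 0.7, -0.097]
force: [-1.8, -1.1, 5.6]
width: 0.162
```

```bash
python3 av.py
```

```text
10.4 Mz avg -0.071 [-0.113 -0.058 -0.067 -0.047] t6 0.047 dial -0.3672
```

Call:
drive_tool:
  series:
    - {"spin": -0.007,"tx": 0,"ty": 0,"tz": 0}
    - {"spin": -0.013,"tx": 0,"ty": 0,"tz": 0}

```text
clock: 10.57
ee_pos: [0.5566, -0.0031, 0.0754]
orientation: [0.701, 0.092, 0.701, -0.092]
force: [-2.0, -0.9, 4.3]
width: 0.157
```

```bash
python3 av.py
```

```text
10.72 Mz avg -0.077 [-0.095 -0.107 -0.069 -0.038] t6 0.059 dial -0.3542
```

Call:
drive_tool:
  series:
    - {"spin": -0.007,"tx": 0,"ty": 0,"tz": 0}
    - {"spin": -0.013,"tx": 0,"ty": 0,"tz": 0}

```text
clock: 10.88
ee_pos: [0.5566, -0.0031, 0.0754]
orientation: [0.702, 0.087, 0.702, -0.087]
force: [-1.7, -1.8, 4.7]
width: 0.156
```

```bash
python3 av.py
```

```text
11.03 Mz avg -0.075 [-0.167 -0.09  -0.007 -0.036] t6 0.047 dial -0.3412
```

Call:
drive_tool:
  series:
    - {"spin": -0.007,"tx": 0,"ty": 0,"tz": 0}
    - {"spin": -0.013,"tx": 0,"ty": 0,"tz": 0}

```text
clock: 11.2
ee_pos: [0.5566, -0.003, 0.0754]
orientation: [0.702, 0.083, 0.702, -0.083]
force: [-1.8, -1.9, 5.9]
width: 0.159
```

```bash
python3 av.py
```

```text
11.35 Mz avg -0.005 [-0.077 -0.027  0.012  0.07 ] t6 0.027 dial -0.3281
```

Call:
drive_tool:
  series:
    - {"spin": -0.007,"tx": 0,"ty": 0,"tz": 0}
    - {"spin": -0.013,"tx": 0,"ty": 0,"tz": 0}

```text
clock: 11.52
ee_pos: [0.5566, -0.003, 0.0754]
orientation: [0.703, 0.078, 0.703, -0.078]
force: [-2.0, -1.4, 4.8]
width: 0.157
```

```bash
python3 av.py
```

```text
11.67 Mz avg -0.05 [-0.063 -0.074 -0.057 -0.004] t6 0.015 dial -0.3151
```

Call:
drive_tool:
  series:
    - {"spin": -0.007,"tx": 0,"ty": 0,"tz": 0}
    - {"spin": -0.013,"tx": 0,"ty": 0,"tz": 0}

```text
clock: 11.83
ee_pos: [0.5566, -0.003, 0.0754]
orientation: [0.703, 0.074, 0.703, -0.074]
force: [-1.3, -2.0, 5.3]
width: 0.156
```

```bash
python3 av.py
```

```text
11.98 Mz avg 0.0 [-0.018  0.004  0.025 -0.01 ] t6 0.007 dial -0.3021
```

Call:
drive_tool:
  series:
    - {"spin": -0.007,"tx": 0,"ty": 0,"tz": 0}
    - {"spin": -0.013,"tx": 0,"ty": 0,"tz": 0}

```text
clock: 12.15
ee_pos: [0.5566, -0.003, 0.0753]
orientation: [0.704, 0.069, 0.704, -0.069]
force: [-3.2, -0.7, 5.8]
width: 0.156
```

```bash
python3 av.py
```

```text
12.3 Mz avg -0.037 [-0.093 -0.026 -0.025 -0.004] t6 0.005 dial -0.289
```

Call:
drive_tool:
  series:
    - {"spin": -0.007,"tx": 0,"ty": 0,"tz": 0}
    - {"spin": -0.013,"tx": 0,"ty": 0,"tz": 0}

```text
clock: 12.47
ee_pos: [0.5566, -0.003, 0.0754]
orientation: [0.704, 0.065, 0.704, -0.064]
force: [-0.8, -1.4, 5.1]
width: 0.155
```

```bash
python3 av.py
```

```text
12.62 Mz avg -0.012 [-0.02  -0.045 -0.015  0.032] t6 0.004 dial -0.276
```

Call:
drive_tool:
  series:
    - {"spin": -0.007,"tx": 0,"ty": 0,"tz": 0}
    - {"spin": -0.013,"tx": 0,"ty": 0,"tz": 0}

```text
clock: 12.78
ee_pos: [0.5566, -0.003, 0.0753]
orientation: [0.705, 0.06, 0.704, -0.06]
force: [-3.2, -0.8, 4.3]
width: 0.16
```

```bash
python3 av.py
```

```text
12.93 Mz avg -0.017 [-0.061 -0.03   0.027 -0.003] t6 0.005 dial -0.263
```

Call:
drive_tool:
  series:
    - {"spin": -0.007,"tx": 0,"ty": 0,"tz": 0}
    - {"spin": -0.013,"tx": 0,"ty": 0,"tz": 0}

```text
clock: 13.1
ee_pos: [0.5566, -0.003, 0.0753]
orientation: [0.705, 0.055, 0.705, -0.055]
force: [-2.4, -0.6, 4.9]
width: 0.154
```

```bash
python3 av.py
```

```text
13.25 Mz avg -0.008 [-0.076 -0.026  0.048  0.024] t6 0.006 dial -0.2501
```

Call:
drive_tool:
  series:
    - {"spin": -0.007,"tx": 0,"ty": 0,"tz": 0}
    - {"spin": -0.013,"tx": 0,"ty": 0,"tz": 0}

```text
clock: 13.42
ee_pos: [0.5566, -0.0029, 0.0754]
orientation: [0.705, 0.051, 0.705, -0.051]
force: [-2.7, -1.5, 5.0]
width: 0.155
```

```bash
python3 av.py
```

```text
13.57 Mz avg -0.024 [-0.112  0.019  0.001 -0.005] t6 0.007 dial -0.237
```

Call:
drive_tool:
  series:
    - {"spin": -0.007,"tx": 0,"ty": 0,"tz": 0}
    - {"spin": -0.013,"tx": 0,"ty": 0,"tz": 0}

```text
clock: 13.73
ee_pos: [0.5566, -0.0029, 0.0753]
orientation: [0.706, 0.046, 0.705, -0.046]
force: [-2.2, -0.9, 5.3]
width: 0.161
```

```bash
python3 av.py
```

```text
13.88 Mz avg -0.028 [-0.103 -0.02  -0.006  0.017] t6 0.005 dial -0.224
```

Call:
drive_tool:
  series:
    - {"spin": -0.007,"tx": 0,"ty": 0,"tz": 0}
    - {"spin": -0.013,"tx": 0,"ty": 0,"tz": 0}

```text
clock: 14.05
ee_pos: [0.5566, -0.0029, 0.0754]
orientation: [0.706, 0.042, 0.706, -0.042]
force: [-2.9, 0.2, 5.0]
width: 0.161
```

```bash
python3 av.py
```

```text
14.2 Mz avg -0.016 [-0.049 -0.051  0.009  0.026] t6 0.002 dial -0.211
```

Call:
drive_tool:
  series:
    - {"spin": -0.007,"tx": 0,"ty": 0,"tz": 0}
    - {"spin": -0.013,"tx": 0,"ty": 0,"tz": 0}

```text
clock: 14.37
ee_pos: [0.5566, -0.0029, 0.0754]
orientation: [0.706, 0.037, 0.706, -0.037]
force: [-2.4, -0.4, 5.0]
width: 0.163
```

```bash
python3 av.py
```

```text
14.52 Mz avg -0.021 [-0.046 -0.04   0.025 -0.023] t6 -0.003 dial -0.198
```

Call:
drive_tool:
  series:
    - {"spin": -0.007,"tx": 0,"ty": 0,"tz": 0}
    - {"spin": -0.013,"tx": 0,"ty": 0,"tz": 0}

```text
clock: 14.68
ee_pos: [0.5566, -0.0029, 0.0754]
orientation: [0.707, 0.032, 0.706, -0.032]
force: [-2.3, -0.5, 6.1]
width: 0.161
```

```bash
python3 av.py
```

```text
14.83 Mz avg 0.007 [-0.036 -0.029  0.024  0.068] t6 -0.01 dial -0.185
```

Call:
drive_tool:
  series:
    - {"spin": -0.007,"tx": 0,"ty": 0,"tz": 0}
    - {"spin": -0.013,"tx": 0,"ty": 0,"tz": 0}

```text
clock: 15.0
ee_pos: [0.5566, -0.0029, 0.0754]
orientation: [0.707, 0.028, 0.706, -0.028]
force: [-2.6, -0.8, 4.2]
width: 0.159
```

```bash
python3 av.py
```

```text
15.15 Mz avg 0.013 [-0.035  0.02  -0.004  0.069] t6 -0.018 dial -0.1719
```

Call:
drive_tool:
  series:
    - {"spin": -0.007,"tx": 0,"ty": 0,"tz": 0}
    - {"spin": -0.013,"tx": 0,"ty": 0,"tz": 0}

```text
clock: 15.32
ee_pos: [0.5566, -0.0029, 0.0754]
orientation: [0.707, 0.023, 0.707, -0.023]
force: [-2.2, -0.8, 4.5]
width: 0.161
```

```bash
python3 av.py
```

```text
15.47 Mz avg 0.021 [-0.026 -0.018  0.075  0.052] t6 -0.028 dial -0.159
```

Call:
drive_tool:
  series:
    - {"spin": -0.007,"tx": 0,"ty": 0,"tz": 0}
    - {"spin": -0.013,"tx": 0,"ty": 0,"tz": 0}

```text
clock: 15.63
ee_pos: [0.5566, -0.0028, 0.0754]
orientation: [0.707, 0.019, 0.707, -0.018]
force: [-2.0, -0.5, 4.9]
width: 0.154
```

```bash
python3 av.py
```

```text
15.78 Mz avg 0.04 [-0.072  0.059  0.109  0.062] t6 -0.035 dial -0.1459
```

Call:
drive_tool:
  series:
    - {"spin": -0.007,"tx": 0,"ty": 0,"tz": 0}
    - {"spin": -0.013,"tx": 0,"ty": 0,"tz": 0}

```text
clock: 15.95
ee_pos: [0.5566, -0.0028, 0.0754]
orientation: [0.707, 0.014, 0.707, -0.014]
force: [-2.7, -0.5, 5.9]
width: 0.154
```

```bash
python3 av.py
```

```text
16.1 Mz avg 0.029 [-0.042  0.03   0.07   0.057] t6 -0.058 dial -0.1329
```

Call:
drive_tool:
  series:
    - {"spin": -0.007,"tx": 0,"ty": 0,"tz": 0}
    - {"spin": -0.013,"tx": 0,"ty": 0,"tz": 0}

```text
clock: 16.27
ee_pos: [0.5567, -0.0028, 0.0754]
orientation: [0.707, 0.009, 0.707, -0.009]
force: [-2.4, -1.3, 6.1]
width: 0.162
```

```bash
python3 av.py
```

```text
16.42 Mz avg 0.022 [-0.03   0.018  0.061  0.039] t6 -0.028 dial -0.1199
```

Call:
drive_tool:
  series:
    - {"spin": -0.007,"tx": 0,"ty": 0,"tz": 0}
    - {"spin": -0.013,"tx": 0,"ty": 0,"tz": 0}

```text
clock: 16.58
ee_pos: [0.5566, -0.0028, 0.0754]
orientation: [0.707, 0.005, 0.707, -0.005]
force: [-2.4, -0.5, 5.5]
width: 0.154
```

```bash
python3 av.py
```

```text
16.73 Mz avg 0.014 [-0.004  0.01   0.041  0.011] t6 -0.013 dial -0.1069
```

Call:
drive_tool:
  series:
    - {"spin": -0.007,"tx": 0,"ty": 0,"tz": 0}
    - {"spin": -0.013,"tx": 0,"ty": 0,"tz": 0}

```text
clock: 16.9
ee_pos: [0.5566, -0.0028, 0.0753]
orientation: [0.707, 0.0, 0.707, -0.0]
force: [-2.0, 0.6, 4.7]
width: 0.159
```

```bash
python3 av.py
```

```text
17.05 Mz avg 0.007 [-0.034  0.011  0.066 -0.014] t6 -0.015 dial -0.0939
```

Call:
drive_tool:
  series:
    - {"spin": -0.007,"tx": 0,"ty": 0,"tz": 0}
    - {"spin": -0.013,"tx": 0,"ty": 0,"tz": 0}

```text
clock: 17.22
ee_pos: [0.5566, -0.0028, 0.0753]
orientation: [0.707, -0.004, 0.707, 0.005]
force: [-2.4, -0.4, 5.0]
width: 0.154
```

```bash
python3 av.py
```

```text
17.37 Mz avg -0.0 [-0.045 -0.017  0.027  0.035] t6 -0.014 dial -0.0809
```

Call:
drive_tool:
  series:
    - {"spin": -0.007,"tx": 0,"ty": 0,"tz": 0}
    - {"spin": -0.013,"tx": 0,"ty": 0,"tz": 0}

```text
clock: 17.53
ee_pos: [0.5566, -0.0028, 0.0754]
orientation: [0.707, -0.009, 0.707, 0.009]
force: [-2.8, -0.5, 5.8]
width: 0.156
```

```bash
python3 av.py
```

```text
17.68 Mz avg -0.046 [-0.068 -0.046 -0.028 -0.043] t6 0.026 dial -0.068
```

Call:
drive_tool:
  series:
    - {"spin": -0.004,"tx": 0,"ty": 0,"tz": 0}
    - {"spin": -0.008,"tx": 0,"ty": 0,"tz": 0}

```text
clock: 17.85
ee_pos: [0.5567, -0.0028, 0.0754]
orientation: [0.707, -0.012, 0.707, 0.012]
force: [-3.2, 0.6, 5.4]
width: 0.157
```

```bash
python3 av.py
```

```text
18.0 Mz avg -0.068 [-0.066 -0.054 -0.101 -0.052] t6 0.061 dial -0.06
```

Call:
drive_tool:
  series:
    - {"spin": -0.003,"tx": 0,"ty": 0,"tz": 0}
    - {"spin": -0.006,"tx": 0,"ty": 0,"tz": 0}

```text
clock: 18.17
ee_pos: [0.5566, -0.0028, 0.0753]
orientation: [0.707, -0.014, 0.707, 0.014]
force: [-2.5, -0.7, 5.4]
width: 0.157
```

```bash
python3 av.py
```

```text
18.32 Mz avg -0.082 [-0.132 -0.098 -0.032 -0.067] t6 0.085 dial -0.0541
```

Call:
drive_tool:
  series:
    - {"spin": -0.005,"tx": 0,"ty": 0,"tz": 0}
    - {"spin": -0.01,"tx": 0,"ty": 0,"tz": 0}

```text
clock: 18.48
ee_pos: [0.5566, -0.0027, 0.0754]
orientation: [0.707, -0.017, 0.707, 0.018]
force: [-2.8, -0.1, 4.5]
width: 0.16
```

```bash
python3 av.py
```

```text
18.63 Mz avg -0.131 [-0.169 -0.131 -0.124 -0.099] t6 0.112 dial -0.0441
```

Call:
drive_tool:
  series:
    - {"spin": -0.004,"tx": 0,"ty": 0,"tz": 0}
    - {"spin": -0.008,"tx": 0,"ty": 0,"tz": 0}

```text
clock: 18.8
ee_pos: [0.5566, -0.0027, 0.0753]
orientation: [0.707, -0.02, 0.707, 0.02]
force: [-2.8, -0.4, 5.5]
width: 0.159
```

```bash
python3 av.py
```

```text
18.95 Mz avg -0.136 [-0.181 -0.122 -0.092 -0.149] t6 0.143 dial -0.0362
```

Call:
drive_tool:
  series:
    - {"spin": -0.005,"tx": 0,"ty": 0,"tz": 0}
    - {"spin": -0.01,"tx": 0,"ty": 0,"tz": 0}

```text
clock: 19.12
ee_pos: [0.5566, -0.0027, 0.0753]
orientation: [0.707, -0.024, 0.707, 0.024]
force: [-3.0, 0.2, 4.9]
width: 0.156
```

```bash
python3 av.py
```

```text
19.27 Mz avg -0.203 [-0.232 -0.184 -0.186 -0.209] t6 0.175 dial -0.0262
```

Call:
drive_tool:
  series:
    - {"spin": 0.01,"tx": 0,"ty": 0,"tz": 0}
    - {"spin": 0.025,"tx": 0,"ty": 0,"tz": 0}

```text
clock: 19.43
ee_pos: [0.5566, -0.0028, 0.0754]
orientation: [0.707, -0.015, 0.707, 0.015]
force: [-2.7, 0.1, 5.4]
width: 0.162
```

```bash
python3 av.py
```

```text
19.58 Mz avg -0.073 [-0.007 -0.093 -0.116 -0.074] t6 0.083 dial -0.0513
```

Call:
drive_tool:
  series:
    - {"spin": 0,"tx": 0,"ty": 0,"tz": 0}
    - {"spin": 0,"tx": 0,"ty": 0,"tz": 0}
    - {"spin": 0,"tx": 0,"ty": 0,"tz": 0}
    - {"spin": 0,"tx": 0,"ty": 0,"tz": 0}
    - {"spin": 0,"tx": 0,"ty": 0,"tz": 0}
  grip: -0.3

```text
clock: 20.0
ee_pos: [0.5564, -0.0029, 0.0746]
orientation: [0.707, -0.014, 0.707, 0.014]
force: [0.2, 0.2, 1.0]
width: 0.648
```

Call:
drive_tool:
  series:
    - {"spin": 0,"tx": -2,"ty": 0,"tz": 0}
    - {"spin": 0,"tx": -6,"ty": 0,"tz": 0}
    - {"spin": 0,"tx": -9,"ty": 0,"tz": 0}
    - {"spin": 0,"tx": -9,"ty": 0,"tz": 0}
    - {"spin": 0,"tx": -9,"ty": 0,"tz": -7}
    - {"spin": 0,"tx": -9,"ty": 0,"tz": -7}
    - {"spin": 0,"tx": -9,"ty": 0,"tz": -7}
    - {"spin": 0,"tx": -9,"ty": 0,"tz": -7}

```text
clock: 20.67
ee_pos: [0.4861, -0.0057, 0.1655]
orientation: [0.708, -0.014, 0.706, 0.015]
force: [-0.3, 0.3, 0.8]
width: 0.651
```

```bash
python3 st.py
python3 - <<'E'
from h import *
import cv2
c=viewer.camera("wrist"); cv2.imwrite("pics/w5.png",c["img"][:,:,::-1])
for l in ["cover_grip","dial_axis"]: print(l,spotter.landmark_of(c,l)[:1])
E
```

```text
20.67 [ 0.4861 -0.0057  0.1655] jaw 1.6115 F [-0.27  0.32  0.76] M [ 0.024 -0.085 -0.037] w 0.651252210384353 t6 -0.058 dial -0.0525 q6 -1.9345030440499331
cover_grip [{'xyz': [0.542, 0.124, 0.086], 'score': 0.58}]
dial_axis [{'xyz': [0.5557, -0.0048, 0.0852], 'score': 0.77}]
```

View pics/w5.png

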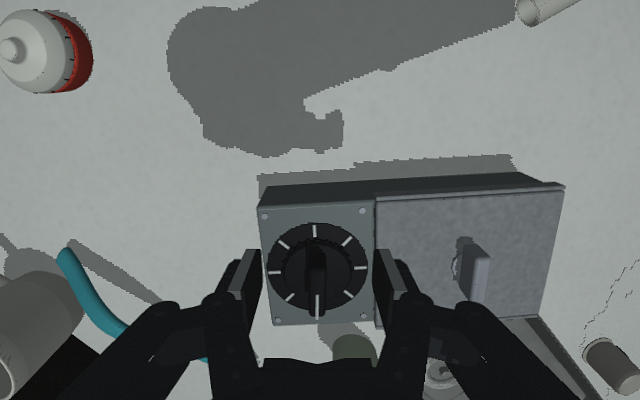

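Run:
```python
from h import *
import cv2
c=viewer.camera("wrist")
im=c["img"][220:320,430:530,::-1]; cv2.imwrite("pics/g5.png",cv2.resize(im,None,fx=6,fy=6,interpolation=cv2.INTER_CUBIC))
print(proj(c,[0.5446,0.1278,0.097]))
for dx,dy in((22,7),(22,-7),(-22,-7),(-22,7)):
    y=.093; print((proj(c,[0.5446+(dx*np.cos(y)-dy*np.sin(y))/1e3,.1278+(dx*np.sin(y)+dy*np.cos(y))/1e3,.097])-[430,220])*6)
print(rel([0.5446,0.1278,0.165],1.664))
```

```text
[481.2963001  283.64365798]
[335.76477361 513.69279119]
[236.73766825 520.64965608]
[277.09590574 240.77804963]
[382.12185045 234.12935638]
{'tx': -0.023, 'ty': 13.112, 'tz': 6.287, 'spin': -0.054}
```

View pics/g5.png

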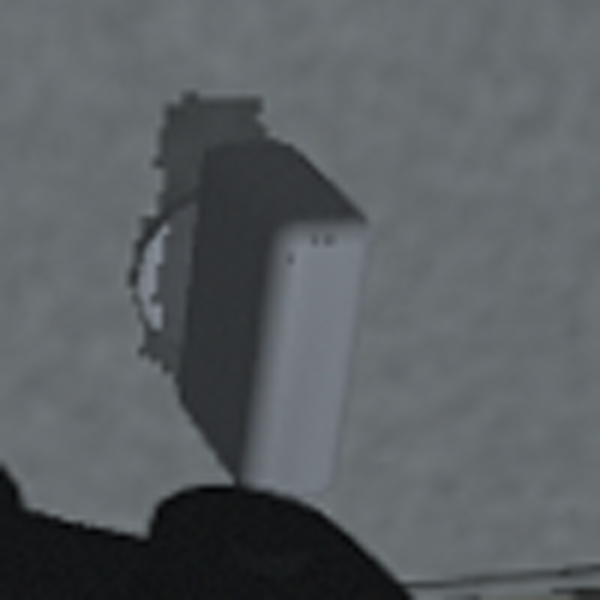

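Call:
drive_tool:
  series:
    - {"tx": 0,"ty": 13.1,"tz": 6.1,"spin": -0.05}
    - {"tx": 0,"ty": 13.1,"tz": 6.1,"spin": -0.05}
    - {"tx": 0,"ty": 13.1,"tz": 6.1,"spin": -0.05}
    - {"tx": 0,"ty": 13.1,"tz": 6.1,"spin": -0.05}
    - {"tx": 0,"ty": 13.1,"tz": 6.1,"spin": -0.05}
    - {"tx": 0,"ty": 13.1,"tz": 6.1,"spin": -0.05}
    - {"tx": 0,"ty": 13.1,"tz": 6.1,"spin": -0.05}

```text
clock: 21.45
ee_pos: [0.5424, 0.1272, 0.1644]
orientation: [0.706, -0.032, 0.707, 0.031]
force: [-0.3, -0.4, 0.3]
width: 0.649
```

```bash
python3 st.py
python3 - <<'E'
from h import *
print(rel([0.5440,0.1278,0.076],1.664))
import cv2
c=viewer.camera("wrist"); cv2.imwrite("pics/w6.png",c["img"][:,:,::-1])
E
```

```text
21.45 [0.5424 0.1272 0.1644] jaw 1.6604 F [-0.29 -0.4   0.29] M [-0.087  0.05   0.041] w 0.6490249485042631 t6 -0.006 dial -0.0036 q6 -2.0720878631774466
{'tx': 8.84, 'ty': 0.048, 'tz': 0.178, 'spin': -0.004}
```

View pics/w6.png

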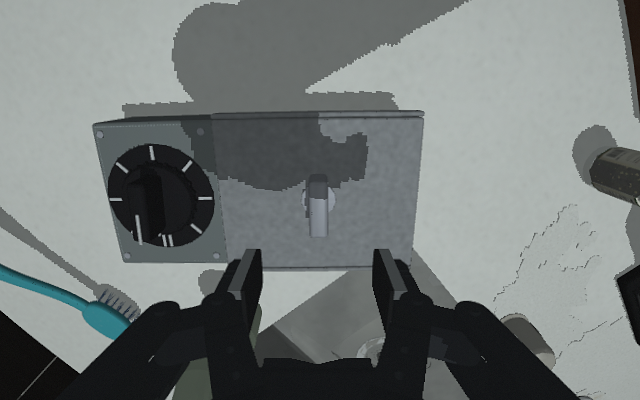

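Run:
```python
from h import *
import cv2
c=viewer.camera("wrist")
im=c["img"][130:260,90:220,::-1]; cv2.imwrite("pics/d6.png",cv2.resize(cv2.convertScaleAbs(im,alpha=1.6,beta=10),None,fx=4.6,fy=4.6,interpolation=cv2.INTER_CUBIC))
y=.093
P=np.array([.5567,-.003])
for a in(-.3,-.05):
  for r in(0,.012,.023): print(a,r,proj(c,[*(P+r*np.array([np.cos(a+y),np.sin(a+y)])),.0995]).round(1))
print(proj(c,[*(P+.038*np.array([np.cos(y),np.sin(y)])),.0625]))
```

```text
-0.3 0 [137.9 215.4]
-0.3 0.012 [136.2 229.8]
-0.3 0.023 [134.8 242.5]
-0.05 0 [137.9 215.4]
-0.05 0.012 [140.2 230.4]
-0.05 0.023 [142.3 243.7]
[168.33688523 239.65458287]
```

View pics/d6.png

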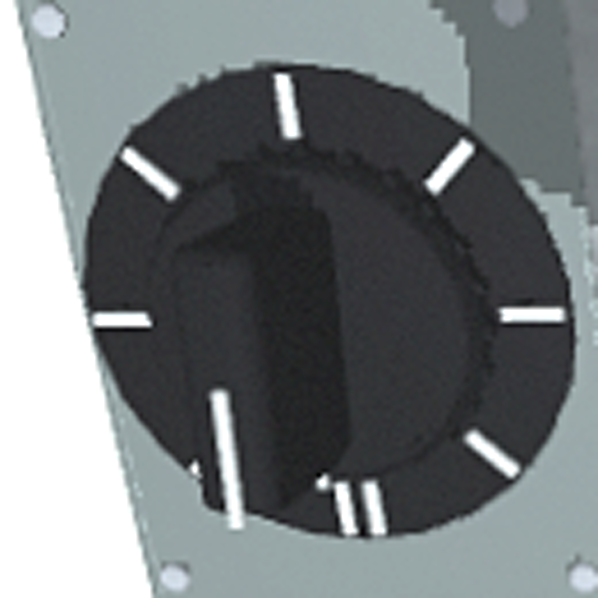

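Call:
drive_tool:
  series:
    - {"tx": 4,"ty": 0,"tz": 0.2,"spin": 0}
    - {"tx": 7,"ty": 0,"tz": 0.2,"spin": 0}
    - {"tx": 8.8,"ty": 0,"tz": 0.2,"spin": 0}
    - {"tx": 8.8,"ty": 0,"tz": 0.2,"spin": 0}
    - {"tx": 8.8,"ty": 0,"tz": 0.2,"spin": 0}

```text
clock: 21.97
ee_pos: [0.5441, 0.1267, 0.0771]
orientation: [0.706, -0.032, 0.707, 0.031]
force: [-0.4, -0.1, 1.0]
width: 0.649
```

Call:
drive_tool:
  series:
    - {"tx": 0,"ty": 0,"tz": 0,"spin": 0}
    - {"tx": 0,"ty": 0,"tz": 0,"spin": 0}
    - {"tx": 0,"ty": 0,"tz": 0,"spin": 0}
    - {"tx": 0,"ty": 0,"tz": 0,"spin": 0}
    - {"tx": 0,"ty": 0,"tz": 0,"spin": 0}
  grip: 0.55
  grip_force: 20

```text
clock: 22.38
ee_pos: [0.5445, 0.1279, 0.0777]
orientation: [0.707, -0.032, 0.706, 0.032]
force: [0.3, -0.9, -0.2]
width: 0.232
```

```bash
python3 st.py
python3 - <<'E'
from h import *
import cv2
c=viewer.camera("wrist"); cv2.imwrite("pics/w7.png",c["img"][:,:,::-1])
E
```

```text
22.38 [0.5445 0.1279 0.0777] jaw 1.6606 F [ 0.3 -0.9 -0.2] M [ 0.021  0.008 -0.047] w 0.23168670675978512 t6 0.0 dial -0.0034 q6 -2.070636434391231
```

View pics/w7.png

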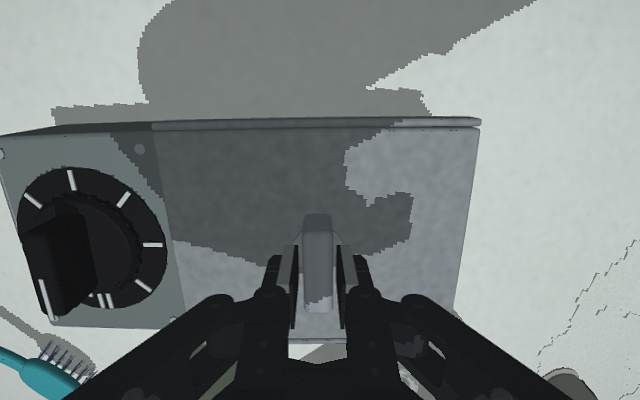

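Call:
drive_tool:
  series:
    - {"tx": 0,"ty": 0,"tz": 0,"spin": 0}
    - {"tx": 0,"ty": 0,"tz": 0,"spin": 0}
    - {"tx": 0,"ty": 0,"tz": 0,"spin": 0}
    - {"tx": 0,"ty": 0,"tz": 0,"spin": 0}
  grip: 1
  grip_force: 20

```text
clock: 22.77
ee_pos: [0.5444, 0.1282, 0.0773]
orientation: [0.707, -0.032, 0.706, 0.032]
force: [-1.7, 3.0, 2.0]
width: 0.156
```

Call:
drive_tool:
  series:
    - {"tx": 0,"ty": 0.1,"tz": 0,"spin": 0}
    - {"tx": 0,"ty": 0.2,"tz": 0,"spin": 0}

```text
clock: 22.93
ee_pos: [0.5442, 0.1292, 0.0773]
orientation: [0.706, -0.032, 0.706, 0.031]
force: [-1.5, -1.6, 3.6]
width: 0.157
```

```bash
python3 st.py
```

```text
22.93 [0.5442 0.1292 0.0773] jaw 1.6605 F [-1.47 -1.61  3.61] M [-0.484  0.43   0.269] w 0.1569273653554888 t6 -0.266 dial -0.0035 q6 -2.0740438114362845
```

Call:
drive_tool:
  series:
    - {"tx": 0,"ty": 0.1,"tz": 0,"spin": 0}
    - {"tx": 0,"ty": 0.2,"tz": 0,"spin": 0}
    - {"tx": 0,"ty": 0.2,"tz": 0,"spin": 0}

```text
clock: 23.18
ee_pos: [0.544, 0.1316, 0.0773]
orientation: [0.706, -0.032, 0.706, 0.032]
force: [-1.7, -1.2, 5.7]
width: 0.161
```

```bash
python3 st.py
```

```text
23.18 [0.544  0.1316 0.0773] jaw 1.6606 F [-1.67 -1.19  5.73] M [-0.358  0.648  0.269] w 0.1607874104562879 t6 -0.318 dial -0.0034 q6 -2.0774448338650005
```

Sliding freely at ~1.5 N. Continue to about 80 mm, then ease into the stop.

Call:
drive_tool:
  series:
    - {"tx": 0,"ty": 0.6,"tz": 0,"spin": 0}
    - {"tx": 0,"ty": 1.4,"tz": 0,"spin": 0}
    - {"tx": 0,"ty": 2.2,"tz": 0,"spin": 0}
    - {"tx": 0,"ty": 3.0,"tz": 0,"spin": 0}
    - {"tx": 0,"ty": 3.5,"tz": 0,"spin": 0}
    - {"tx": 0,"ty": 4.0,"tz": 0,"spin": 0}

```text
clock: 23.68
ee_pos: [0.5399, 0.1717, 0.0773]
orientation: [0.706, -0.032, 0.707, 0.032]
force: [-4.8, -1.9, 7.0]
width: 0.158
```

```bash
python3 st.py
```

```text
23.68 [0.5399 0.1717 0.0773] jaw 1.6608 F [-4.82 -1.86  6.96] M [-0.617  1.561  0.27 ] w 0.15750179356178173 t6 -0.181 dial -0.0032 q6 -2.1430321884757046
```

Call:
drive_tool:
  series:
    - {"tx": 0,"ty": 0.6,"tz": 0,"spin": 0}
    - {"tx": 0,"ty": 1.4,"tz": 0,"spin": 0}
    - {"tx": 0,"ty": 2.2,"tz": 0,"spin": 0}
    - {"tx": 0,"ty": 3.0,"tz": 0,"spin": 0}
    - {"tx": 0,"ty": 3.5,"tz": 0,"spin": 0}
    - {"tx": 0,"ty": 3.8,"tz": 0,"spin": 0}

```text
clock: 24.18
ee_pos: [0.536, 0.2097, 0.0773]
orientation: [0.706, -0.032, 0.707, 0.032]
force: [-6.6, -2.6, 8.6]
width: 0.159
```

```bash
python3 st.py
```

```text
24.18 [0.536  0.2097 0.0773] jaw 1.6611 F [-6.62 -2.63  8.59] M [-0.674  2.315  0.334] w 0.1589792778536107 t6 -0.259 dial -0.0029 q6 -2.20143061484141
```

Call:
drive_tool:
  series:
    - {"tx": 0,"ty": 0.2,"tz": -0.05,"spin": 0}
    - {"tx": 0,"ty": 0.4,"tz": -0.1,"spin": 0}
    - {"tx": 0,"ty": 0.6,"tz": -0.1,"spin": 0}
    - {"tx": 0,"ty": 0.7,"tz": -0.1,"spin": 0}

```text
clock: 24.52
ee_pos: [0.5352, 0.2165, 0.0773]
orientation: [0.706, -0.032, 0.706, 0.032]
force: [-2.8, -1.5, 5.9]
width: 0.159
```

```bash
python3 st.py
```

```text
24.52 [0.5352 0.2165 0.0773] jaw 1.6608 F [-2.75 -1.53  5.9 ] M [-0.495  0.79   0.279] w 0.15903568439399243 t6 -0.288 dial -0.0032 q6 -2.212629354840378
```

Call:
drive_tool:
  series:
    - {"tx": 0,"ty": 0.1,"tz": 0,"spin": 0}
    - {"tx": 0,"ty": 0.2,"tz": 0,"spin": 0}

```text
clock: 24.68
ee_pos: [0.5351, 0.2179, 0.0773]
orientation: [0.706, -0.032, 0.706, 0.031]
force: [-0.9, -5.5, 5.4]
width: 0.159
```

```bash
python3 st.py
```

```text
24.68 [0.5351 0.2179 0.0773] jaw 1.6606 F [-0.92 -5.46  5.38] M [-1.929  0.292  0.293] w 0.15850546523693593 t6 -0.275 dial -0.0034 q6 -2.215495096621207
```

Call:
drive_tool:
  series:
    - {"tx": 0,"ty": 0.1,"tz": 0,"spin": 0}
    - {"tx": 0,"ty": 0.1,"tz": 0,"spin": 0}

```text
clock: 24.85
ee_pos: [0.5351, 0.2179, 0.0773]
orientation: [0.706, -0.033, 0.707, 0.031]
force: [-1.7, -7.1, 6.9]
width: 0.156
```

```bash
python3 st.py
```

```text
24.85 [0.5351 0.2179 0.0773] jaw 1.6601 F [-1.74 -7.1   6.86] M [-1.99   0.506  0.355] w 0.15575244518268755 t6 -0.326 dial -0.0039 q6 -2.2169572916103326
```

Call:
drive_tool:
  series:
    - {"tx": 0,"ty": 0,"tz": 0,"spin": 0}
    - {"tx": 0,"ty": 0,"tz": 0,"spin": 0}
    - {"tx": 0,"ty": 0,"tz": 0,"spin": 0}
    - {"tx": 0,"ty": 0,"tz": 0,"spin": 0}
    - {"tx": 0,"ty": 0,"tz": 0,"spin": 0}
  grip: -0.2

```text
clock: 25.27
ee_pos: [0.5348, 0.2194, 0.0765]
orientation: [0.706, -0.032, 0.707, 0.032]
force: [-0.4, 0.3, -0.4]
width: 0.601
```

Call:
drive_tool:
  series:
    - {"tx": -2,"ty": 0,"tz": 0,"spin": 0}
    - {"tx": -5,"ty": 0,"tz": 0,"spin": 0}
    - {"tx": -9,"ty": 0,"tz": 0,"spin": 0}
    - {"tx": -13,"ty": 0,"tz": 0,"spin": 0}
    - {"tx": -13,"ty": 0,"tz": -6,"spin": 0}
    - {"tx": -13,"ty": -4,"tz": -10,"spin": 0}
    - {"tx": -13,"ty": -4,"tz": -12,"spin": 0}
    - {"tx": -13,"ty": -4,"tz": -12,"spin": 0}
    - {"tx": -13,"ty": -4,"tz": -12,"spin": 0}

```text
clock: 26.02
ee_pos: [0.4179, 0.1682, 0.2084]
orientation: [0.707, -0.031, 0.705, 0.033]
force: [-0.0, 0.5, -1.0]
width: 0.595
```

```bash
python3 st.py
python3 - <<'E'
from h import *
import cv2
for n in ["wrist","top","side"]:
  c=viewer.camera(n); cv2.imwrite(f"pics/{n}9.png",c["img"][:,:,::-1])
  for l in ["cover_grip","kitchen_timer","mug","spice_jar"]: print(n,l,[(d['score'],d['xyz']) for d in spotter.landmark_of(c,l)[:1]])
E
```

```text
26.02 [0.4179 0.1682 0.2084] jaw 1.6615 F [-0.03  0.51 -1.03] M [ 0.075 -0.022  0.034] w 0.5947918583774183 t6 -0.132 dial -0.0025 q6 -2.313902301994743
wrist cover_grip [(0.96, [0.5312, 0.2158, 0.0855])]
wrist kitchen_timer []
wrist mug []
wrist spice_jar [(0.89, [0.5038, 0.4178, -0.0008])]
top cover_grip [(0.75, [0.534, 0.2168, 0.0854])]
top kitchen_timer [(0.85, [0.3796, -0.2483, -0.0043])]
top mug [(0.83, [0.6425, -0.335, -0.0])]
top spice_jar [(0.69, [0.5052, 0.4252, 0.0027])]
side cover_grip [(0.62, [0.5306, 0.2143, 0.0797])]
side kitchen_timer [(0.5, [0.3771, -0.2536, 0.0036])]
side mug [(0.5, [0.6427, -0.3343, 0.0018])]
side spice_jar [(0.77, [0.5077, 0.4229, -0.0019])]
```

View pics/wrist9.png

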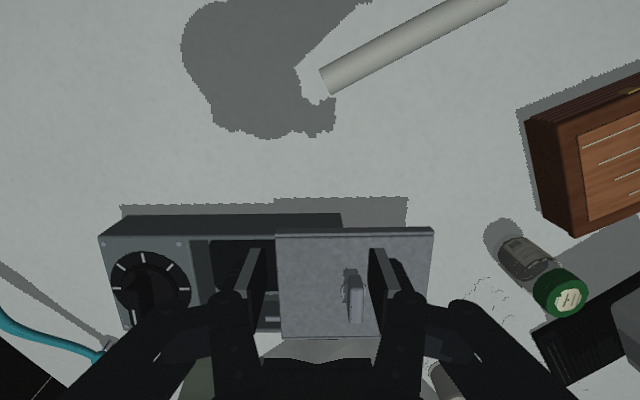

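View pics/side9.png

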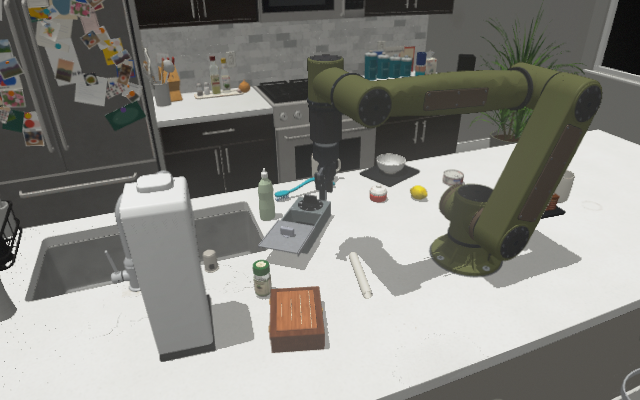

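Run:
```python
from cell import job
print(job.close_job())
```

```text
the job is handed in; nothing more can be done
None
```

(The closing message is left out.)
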